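# Scan the slide box, then click the reader into its dock

### The job

Pick the handheld code reader out of its rest cup and point it squarely at the barcode on the blue slide box (not the orange one), from about 5 cm away with its scan line lengthwise along the label, and hold it steady there for a good second. Then push the reader upright into its charging dock until it snaps past the catches and sits fully home on the brass contact plate, and finish still holding it and pressing it firmly down there; do not let go. Leave everything else on the bench where it is.

Things in the scene. Friction and masses are not known exactly. Their poses are not given: they have to be found in the camera images.
- scanner: Handheld code reader, loose, 0.18 kg give or take a fifth: white block 30 mm (its x) by 44 mm (its y), from 25 to 112 mm above its underside, on a round black foot. Origin: centre of the underside, at the dark red scan window. z points up through the body to the blue button on top; it looks out along -z and its scan line runs along its y. At the start it stands upright in the rest cup.
- scanner_grip (a point): Middle of the reader's grey grip band, on its axis 82 mm above the underside; the band reaches from 62 to 102 mm. The block is 30 mm wide along the reader's x, 44 mm along its y. Axes as the reader's.
- scanner_foot (a point): Centre of the ridge round the reader's black foot, 9 mm above the underside. The round foot is 30 mm in diameter at the underside, widens to the 40 mm ridge at 8 to 10 mm, narrows to a 32 mm neck at 14 to 25 mm. Axes as the reader's.
- rest: White rest cup, fixed: plate 90 x 90 x 6 mm with a round collar of 58 mm outer and 50 mm inner diameter, rim 20 mm above the bench. Origin on the bench under its centre, z up; the reader stands on its floor 6 mm above the bench. Rest cup and dock may change sides of the bench.
- dock: Charging dock, fixed: grey plate 100 (its x) by 130 (its y) by 6 mm with a round grey collar and, 38 mm out along its +y and -y, two black housings whose tops, 32 mm above the bench, are its highest points. Origin on the bench under the collar's centre, z up. The reader's foot goes straight down into the collar, in any yaw.
- dock_mouth (a point): Centre of the mouth of the dock's collar, 28 mm above the bench; the collar's inner diameter is 45 mm. Axes as the dock's.
- dock_catches (a point): Midway between the dock's two sprung steel rollers, 26 mm above the bench; 10 mm thick, 32 mm apart. The foot meets them with the reader's underside about 25 mm above the bench; resistance grows to about 12 N, then drops suddenly as the ridge passes (underside about 18 mm up) and turns into a pull down to the brass plate. Axes as the dock's.
- dock_plate: Brass disc at the bottom of the dock's collar, 42 mm in diameter, top face 10 mm above the bench, rigid: the foot stands on it when fully home. A reader clicked in but not pressed loads it with its weight of about 2 N. Firmly pressed means more than 8 N here; 15 to 20 N is a good push. Its origin is the dock's (on the bench), z up.
- label_blue: White barcode label on the blue slide box's top face, 34 mm (its x) by 60 mm (its y, the way a scan line must run, across the bars). Origin: centre of its face; z: outward normal, leaning 20 degrees from vertical to the cradle's -x. Scan with window 25 to 110 mm off (55 is good), axis within 12 mm of the centre, square within 0.2 rad, line along y (either way) within 0.3 rad, still.
- cradle_blue: White cradle, fixed, with the blue slide box (76 x 84 x 31 mm) lying on it, low edge toward the cradle's -x; the two are one piece. Footprint about 90 mm in x by 84 mm in y, highest edge 65 mm above the bench. Origin on the bench under its centre, z up. The blue and the orange one may change places.
- cradle_orange: The same with the orange slide box: not to be scanned. Same sizes and origin.
- petri: Closed milky white petri dish, 91 mm in diameter, 16 mm high, loose, leave it. Origin: centre of the underside.
- reagent: Amber jar with blue cap, 64 mm in diameter, 75 mm high, loose, leave it. Origin: centre of the underside.
- marker: Green marker lying on the bench, 14 mm thick, 130 mm long, loose, leave it. Origin: centre of its underside as built.
- tip_box: Yellow tip box with pale lid, 85 x 120 x 65 mm, loose, leave it. Origin: centre of the underside.
There are look-alikes about, which are no part of the job. What is shaped like the cradle_blue but pink is not meant.

How it is judged:
By the outcome, as a careful person would: the job done as asked, in the order asked, and still so for the second after the job is handed in, while the arm keeps its last pose, push and grip.
It also fails if it takes over 48 s, if anything falls off the work surface, if the arm or the gripper's body presses on something with over 40 N, if the wrist force passes 120 N, or if a joint passes its speed limit or range.

### The arm

A 7-joint arm with a two-finger parallel gripper is mounted at the origin on the work surface. World frame = base frame: x ahead of the robot, y to its left, z up, the work surface at z = 0. Lengths are in mm, angles in rad, forces in N, time in s.
With the tool pointing down it reaches from about 425 to 875 mm from the base axis. Payload 9.9 kg.
Tool frame: the origin (TCP) lies at the very end of the fingers, on their centre line; the grasp point (between the pads) lies 19 mm behind it; z points along the fingers, y is the direction in which the jaws open and shut (so a half turn about z gives the same grasp; the last joint's range is limited). The gripper opens to 85 mm and grips with 20 to 120 N. Pads are 22 mm wide; open, the fingers measure 114 mm over their backs; the gripper's body (76 mm by 85 mm) begins 54 mm behind the grasp point. The pads swing forward as they close: fully open they stand 13 mm farther back than shut.
Start: joints at [-1.257, 0.576, 0.025, 1.437, -0.015, 1.129, -0.057], TCP at [261.482, 622.299, 231.289] pointing down, gripper open.
Joint ranges: [-2.76, 2.76], [-0.34, 2.15], [-1.52, 1.57], [0.19, 2.46], [-1.09, 4.23], [0.17, 1.99], [-2.82, 2.82]. Speed limits (rad/s): [2.22, 2.22, 3.01, 3.01, 3.14, 3.14, 3.14].

### API

Orientations are given as a unit quaternion [w, x, y, z].
In Python, from station import * gives the robot as it stands.
- The arm moves only by the tool step_arm, never from a script. Its argument "commands" is a list of rows, each a list of 3 entries, a list of its own where there are three numbers: the opening, from 0 (shut) to 1 (fully open), then the shift along the world's x, y, z in units of 25 mm (1.0 is 25 mm), then the turn about the world's z in units of 5 degrees (1.0 is 5 degrees). A call has 1 to 12 rows; each row is the pose to reach, as a shift and turn from the pose measured when the call began; what a row does not reach only later rows make up. A row lasts 1/12 s, in which the tool goes at most 41.7 mm and 7.16 degrees, less where a joint would pass 70% of its speed; a pose out of reach is approached as far as the arm can. A call with a gripper value outside its range is refused whole. The fingers move at their own pace and stop on an object; "force" is the grip in N (left out, the last holds). Time passes only in rows, so rows that repeat a pose let the fingers close. It gives the time, the measured TCP pose, the force and the opening at its end, in the units of the state.
- observe(): the state, without advancing time (a new reading comes with each control period).
- grab_frame(name): name is "scene" or "top" or "wrist"; returns a dict with "color" (420x560x3 uint8, red, green, blue), "range_z" (420x560 float32, mm along the optical axis (not along the pixel's ray), 0 where there is no reading), "fx", "fy", "cx", "cy" (pixels), "world_from_camera" (4x4, takes a point from camera to world coordinates). Camera axes: x right, y down, z forward; pixel columns grow to the right and rows downward; lengths in mm; the calibration is good to about 2 mm. A picture is of the moment at which its call begins.
- finish_job(): hands the job in, once; it reports no verdict.
The state is a dict: "t": time; "joints": joint angles; "joint_vel": joint speeds; "joint_efforts": joint torques, N m; "ee_pos": TCP position; "tcp_rot": TCP orientation; "force": force on the tool from outside, world axes, zero at the start; "torque": the same for the moment, N m; "width": opening from 0.0 (shut) to 1.0 (fully open).
Only numpy, scipy, OpenCV 4.12 (cv2) and the standard library are available. Lean on these libraries where they do the work, as an engineer would, in place of code of your own. Each camera call takes 0.05 s, during which the arm holds its last target.

## Working session

There is one attempt and no reset: what is moved stays moved. The work goes in short steps, Python scripts to look and compute and a tool call to move; the robot and the scene stay as the last step left them, time stands still between calls to the robot, and variables do not carry over. Pictures are saved under pics/ and viewed, and the job is handed in when it is done.

Besides the shell and the picture viewer there is one more tool, called after "Request:" in YAML: its name, and indented under it one key for each argument. step_arm: Moves the arm, as the interface text tells. Its arguments: {"type":"object","properties":{"commands":{"type":"array","items":{"type":"array"}},"force":{"type":"number"}},"required":["commands"]}

```bash
mkdir -p pics; ls; python3 - <<'E'
from station import *
import cv2,numpy as np
s=observe(); print({k:np.round(v,3).tolist() for k,v in s.items()})
for n in ["scene","top","wrist"]:
    f=grab_frame(n); cv2.imwrite(f"pics/{n}0.png",f["color"][:,:,::-1]); np.savez(f"{n}0.npz",**f)
    print(n,f["fx"],f["fy"],f["cx"],f["cy"],np.round(f["world_from_camera"],3).tolist())
E
```

```text
pics
{'t': 0.0, 'joints': [-1.257, 0.577, 0.025, 1.438, -0.015, 1.129, -0.057], 'joint_vel': [-0.001, -0.0, 0.002, 0.001, 0.0, 0.0, 0.002], 'joint_efforts': [-0.001, -76.576, 2.25, -28.598, 0.015, 0.013, 0.0], 'ee_pos': [261.316, 621.885, 230.457], 'tcp_rot': [-0.0, 0.198, 0.98, -0.001], 'force': [-0.265, -0.382, 0.71], 'torque': [-0.007, -0.041, -0.012], 'width': 1.0}
scene 423.932195628049 423.932195628049 278.43550940301407 209.6746053487622 [[-0.821, 0.336, -0.461, 999.347], [0.57, 0.48, -0.667, 656.196], [-0.003, -0.811, -0.585, 622.315], [0.0, 0.0, 0.0, 1.0]]
top 387.5451996626395 387.5451996626395 278.0707917705955 201.81459476364157 [[0.079, -0.976, 0.203, 357.74], [-0.997, -0.077, 0.016, 27.592], [0.0, -0.203, -0.979, 1146.394], [0.0, 0.0, 0.0, 1.0]]
wrist 289.55062728143787 289.55062728143787 276.0783577533809 209.66341573294127 [[0.387, 0.888, 0.248, 196.917], [0.922, -0.373, -0.105, 647.835], [-0.001, 0.269, -0.963, 373.697], [0.0, 0.0, 0.0, 1.0]]
```

View pics/scene0.png

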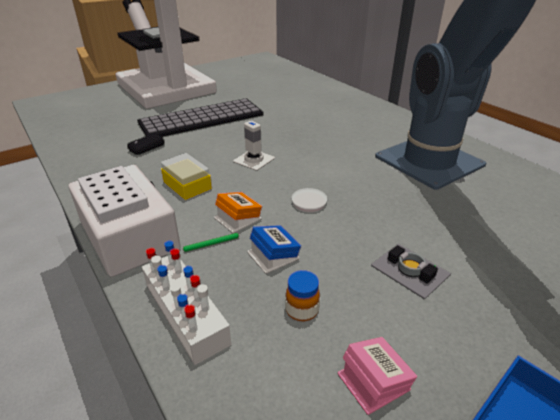

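View pics/top0.png

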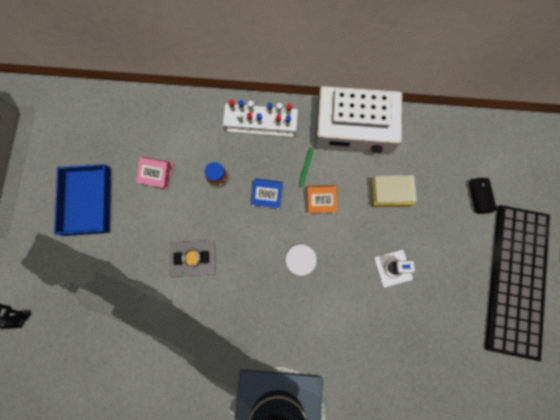

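View pics/wrist0.png

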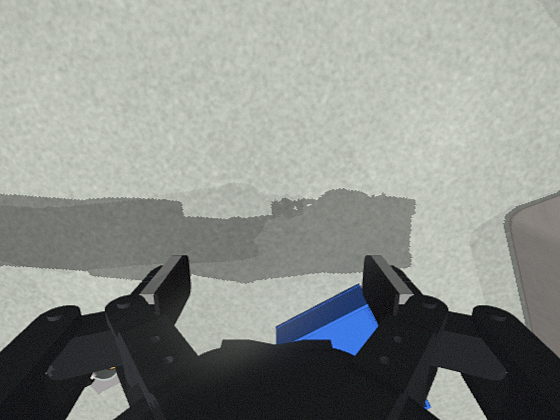

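The reader is at scene (253,142) and top (398,267). The blue box is at scene (275,243) and top (267,193). Orange is at top (321,199), and the pink look-alike at top (153,172). The dock is at top (192,258). The tool can't tilt, so I'll have to tilt the reader in the jaws against the cup. First I'll enlarge and measure.

```bash
cat > h.py <<'E'
import numpy as np,cv2
def load(n): return dict(np.load(n+".npz"))
def cloud(f):
    z=f["range_z"].astype(float); v,u=np.mgrid[:z.shape[0],:z.shape[1]]
    P=np.stack([(u-f["cx"])/f["fx"]*z,(v-f["cy"])/f["fy"]*z,z],-1)
    T=f["world_from_camera"]; W=P@T[:3,:3].T+T[:3,3]; W[z==0]=np.nan; return W
def crop(f,x0,y0,w,h,s,name):
    c=np.ascontiguousarray(f["color"][y0:y0+h,x0:x0+w,::-1]); cv2.imwrite(name,cv2.resize(c,None,fx=s,fy=s,interpolation=cv2.INTER_CUBIC))
E
python3 - <<'E'
from h import *
t=load("top0"); s=load("scene0")
a=[(t,360,235,70,60),(t,235,165,70,60),(t,155,230,70,60),(s,215,110,70,60),(s,240,210,70,60),(s,375,235,70,60)]
ims=[cv2.resize(np.ascontiguousarray(f["color"][y:y+h,x:x+w,::-1]),(266,228),interpolation=cv2.INTER_CUBIC) for f,x,y,w,h in a]
cv2.imwrite("pics/crops.png",np.vstack([np.hstack(ims[:3]),np.hstack(ims[3:])]))
for n,f in (("top",t),("scene",s)):
    W=cloud(f); C=f["color"].astype(int)
    hsv=cv2.cvtColor(f["color"],cv2.COLOR_RGB2HSV).astype(int)
    z=W[...,2]
    print(n,"bench",np.nanmedian(z[(W[...,0]>350)&(W[...,0]<700)&(np.abs(W[...,1])<300)]))
    # blue box
    for nm,(x0,y0,w,h) in {"bluebox":(250,178,34,32) if n=="top" else (248,220,56,52)}.items():
        m=np.zeros(z.shape,bool); m[y0:y0+h,x0:x0+w]=1
        b=m&(hsv[...,0]>100)&(hsv[...,0]<125)&(hsv[...,1]>150)&(z>25)
        print(nm,b.sum(),np.round(np.nanmean(W[b],0),1),np.nanmax(z[b]))
    m=(z>45)&(W[...,1]<-120)&(W[...,1]>-420)&(W[...,0]>300)&(W[...,0]<480)
    for zz in (10,30,60,90,105,112):
        k=m&(np.abs(z-zz)<6); 
        if k.sum(): print(zz,k.sum(),np.round(W[k].min(0),1),np.round(W[k].max(0),1),np.round(W[k].mean(0),1))
E
```

```text
top bench 1.895098478449654
bluebox 368 [609.   81.9  53.4] 68.12638965196743
60 16 [ 410.3 -285.9   55.1] [ 437.4 -281.    65.6] [ 424.3 -282.6   60.7]
90 17 [ 409.6 -308.9   84.4] [ 438.3 -280.6   94.4] [ 422.9 -285.1   88.9]
105 21 [ 409.3 -295.9   99.6] [ 437.7 -279.7  109.9] [ 422.1 -283.7  105.1]
112 91 [ 409.3 -325.4  106.9] [ 442.9 -279.7  118. ] [ 425.5 -299.1  115.7]
scene bench 1.7808486578268798
bluebox 875 [625.5  97.   50.1] 77.41491145624491
60 53 [ 413.1 -321.1   54.2] [ 445.7 -278.    66. ] [ 433.  -291.3   60.1]
90 61 [ 410.6 -323.8   84.4] [ 444.2 -277.6   95.8] [ 433.2 -291.9   90. ]
105 68 [ 411.2 -322.2   99.3] [ 443.9 -277.5  111. ] [ 433.5 -291.8  105.4]
112 80 [ 409.2 -323.   106.1] [ 444.3 -277.7  117.9] [ 431.4 -291.7  113.2]
```

View pics/crops.png

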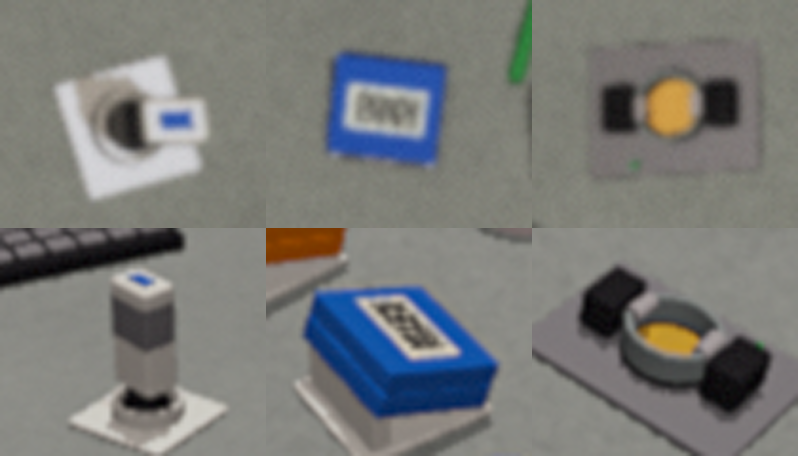

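The crops show the reader upright in its cup with its long side roughly along world y. The blue box's label has its bars spread along roughly world y, and the dock's housings lie along roughly world y. Next I'll fit poses.

```bash
python3 - <<'E'
from h import *
for n in ("top","scene"):
    f=load(n+"0"); W=cloud(f); z=W[...,2]; hsv=cv2.cvtColor(f["color"],cv2.COLOR_RGB2HSV).astype(int)
    print("==",n)
    # scanner top
    k=(np.abs(z-117)<5)&(np.abs(W[...,0]-425)<40)&(np.abs(W[...,1]+301)<45)
    print("scanner top",k.sum(),cv2.minAreaRect(W[k][:,:2].astype(np.float32)),np.median(z[k]))
    if n=="scene":
        k=(z>40)&(z<125)&(np.abs(W[...,0]-425)<40)&(np.abs(W[...,1]+301)<45)
        print("scanner all",cv2.minAreaRect(W[k][:,:2].astype(np.float32)))
    # rest plate
    k=(z>4.5)&(z<11)&(np.abs(W[...,0]-425)<90)&(np.abs(W[...,1]+290)<90)&(hsv[...,2]>190)&(hsv[...,1]<30)
    print("rest",k.sum(),cv2.minAreaRect(W[k][:,:2].astype(np.float32)),np.median(z[k]))
    # blue
    b=(hsv[...,0]>100)&(hsv[...,0]<128)&(hsv[...,1]>120)&(np.abs(W[...,0]-615)<80)&(np.abs(W[...,1]-85)<80)
    v,u=np.where(b); hull=cv2.convexHull(np.stack([u,v],1).astype(np.int32)); m=np.zeros(z.shape,np.uint8); cv2.fillConvexPoly(m,hull,1)
    lab=(m>0)&(hsv[...,1]<70)&(hsv[...,2]>150)
    nb,L,st,cen=cv2.connectedComponentsWithStats(lab.astype(np.uint8)); i=1+np.argmax(st[1:,4]); v,u=np.where(L==i)
    h2=cv2.convexHull(np.stack([u,v],1).astype(np.int32)); mm=np.zeros(z.shape,np.uint8); cv2.fillConvexPoly(mm,h2,1)
    # plane fit from label interior (+dilate)
    P=W[(mm>0)]; P=P[~np.isnan(P[:,0])]; c=P.mean(0)
    for _ in range(3):
        U,S,Vt=np.linalg.svd(P-P.mean(0)); nn=Vt[2]*np.sign(Vt[2,2]); r=(P-P.mean(0))@nn; P=P[np.abs(r)<4]
    r2=cv2.minAreaRect(W[mm>0][:,:2].astype(np.float32))
    print("label px",cen[i],st[i],"c",c.round(1),"n",nn.round(3),np.degrees(np.arccos(nn[2])),np.degrees(np.arctan2(nn[1],nn[0])),"S",S.round(1),"rms",r.std(), "long",Vt[0].round(3),r2)
    # dock brass
    k=(hsv[...,0]>12)&(hsv[...,0]<28)&(hsv[...,1]>120)&(np.abs(W[...,0]-450)<90)&(np.abs(W[...,1]-260)<90)
    print("brass",k.sum(),np.nanmedian(W[k],0).round(1),W[k].min(0).round(1),W[k].max(0).round(1))
    c0=np.nanmedian(W[k],0)
    k=(z>26)&(z<40)&(np.abs(W[...,0]-c0[0])<40)&(np.abs(W[...,1]-c0[1])<80)&(hsv[...,2]<60)
    print("housings",k.sum(),cv2.minAreaRect(W[k][:,:2].astype(np.float32)),np.median(z[k]))
    k=(z>26)&(z<40)&(np.abs(W[...,0]-c0[0])<40)&(np.abs(W[...,1]-c0[1])<80)&(hsv[...,2]>=60)
    print("collar",k.sum(),cv2.minAreaRect(W[k][:,:2].astype(np.float32)),np.median(z[k]))
    k=(z>4)&(z<12)&(np.abs(W[...,0]-c0[0])<90)&(np.abs(W[...,1]-c0[1])<90)
    print("plate",k.sum(),cv2.minAreaRect(W[k][:,:2].astype(np.float32)),np.median(z[k]))
E
```

```text
== top
scanner top 180 ((427.11212158203125, -302.9549255371094), (28.760576248168945, 43.69144058227539), 4.87570333480835) 118.36349475026736
rest 305 ((424.2518005371094, -301.7450866699219), (84.87486267089844, 84.80953216552734), 19.742650985717773) 7.024716539706333
label px [266.13907285 193.52317881] [256 187  22  14 151] c [606.2  81.2  52.7] n [-0.325 -0.005  0.946] 18.98953740873479 -179.16775021976298 S [275.6 166.7  28.7] rms 1.8166758589898617 long [-0.052 -0.998 -0.023] ((605.31494140625, 80.68878173828125), (36.79065704345703, 61.250091552734375), 4.120004177093506)
brass 140 [407.1 286.2  11.6] [388.9 268.4   5.3] [427.4 301.4  31.3]
housings 178 ((407.49713134765625, 280.5634460449219), (32.02067947387695, 97.33085632324219), 8.175107955932617) 32.65912437470831
collar 114 ((410.0326843261719, 275.0213623046875), (50.872840881347656, 88.2585220336914), 19.518779754638672) 30.412726496158484
plate 1237 ((406.3687438964844, 286.65106201171875), (178.19015502929688, 178.89535522460938), 89.64381408691406) 7.251507389910103
== scene
scanner top 93 ((428.6324768066406, -
[... 415 characters left out ...]
4  53.5] n [-0.347  0.023  0.938] 20.35212160728026 176.23179628029467 S [280.1 163.2  11.8] rms 0.7615960081894096 long [-0.07  -0.998 -0.002] ((607.4371337890625, 82.80548095703125), (64.18659210205078, 34.92219924926758), 89.2143325805664)
brass 95 [401.1 276.4  11. ] [384.2 260.6   7.9] [413.  299.6  28.5]
housings 259 ((409.3385925292969, 284.77154541015625), (33.29509353637695, 96.30793762207031), 8.229626655578613) 32.05969238564012
collar 214 ((408.5075378417969, 279.3432922363281), (93.27371215820312, 53.06481170654297), 84.17333984375) 29.361634880664496
plate 1311 ((400.1641845703125, 281.1881408691406), (180.1905059814453, 153.46937561035156), 81.73584747314453) 6.955978528300307
```

Estimates:

| Item | Position (mm) | Yaw / orientation |
|---|---|---|
| Reader | (427.5, -302) | 5–9° |
| Blue label | (607, 82, 53) | Normal leans 20° toward world -x |
| Dock | near (408, 282) | – |

I'll move toward the reader in an arc that stays in reach.

Request:
step_arm:
  commands:
    - [1, [10.4, -18.9, 0], 6]
    - [1, [10.4, -18.9, 0], 6]
    - [1, [10.4, -18.9, 0], 6]
    - [1, [10.4, -18.9, 0], 6]
    - [1, [10.4, -18.9, 0], 6]
    - [1, [10.4, -18.9, 0], 6]
    - [1, [10.4, -18.9, 0], 6]
    - [1, [10.4, -18.9, 0], 6]
    - [1, [10.4, -18.9, 0], 6]
    - [1, [10.4, -18.9, 0], 6]
    - [1, [10.4, -18.9, 0], 6]
    - [1, [10.4, -18.9, 0], 6]
  force: 30

```text
t: 1.15
ee_pos: [502.8, 182.1, 230.7]
tcp_rot: [0.0, -0.063, 0.998, -0.001]
force: [1.0, 0.3, 0.5]
width: 1.002
```

Request:
step_arm:
  commands:
    - [1, [-3.0, -19.4, 0], 0]
    - [1, [-3.0, -19.4, 0], 0]
    - [1, [-3.0, -19.4, 0], 0]
    - [1, [-3.0, -19.4, 0], 0]
    - [1, [-3.0, -19.4, 0], 0]
    - [1, [-3.0, -19.4, 0], 0]
    - [1, [-3.0, -19.4, 0], 0]
    - [1, [-3.0, -19.4, 0], 0]
    - [1, [-3.0, -19.4, 0], 0]
    - [1, [-3.0, -19.4, 0], 0]
    - [1, [-3.0, -19.4, 0], 0]
    - [1, [-3.0, -19.4, 0], 0]

```text
t: 2.15
ee_pos: [426.5, -306.0, 230.8]
tcp_rot: [-0.0, -0.062, 0.998, -0.001]
force: [1.6, 0.7, 0.3]
width: 1.0
```

Request:
step_arm:
  commands:
    - [1, [0, -0.7, 0], 0]
    - [1, [0, -0.7, 0], 0]
    - [1, [0, -0.7, 0], 0]

```text
t: 2.4
ee_pos: [425.9, -324.4, 230.4]
tcp_rot: [-0.0, -0.061, 0.998, -0.001]
force: [0.2, 0.9, -0.1]
width: 1.0
```

```bash
python3 - <<'E'
from station import *
from h import *
s=observe(); print(s["t"],s["ee_pos"],s["joints"])
f=grab_frame("wrist"); np.savez("wrist1.npz",**f); cv2.imwrite("pics/wrist1.png",f["color"][:,:,::-1])
W=cloud(f); z=W[...,2]; T=f["world_from_camera"]; print(T.round(3))
k=(np.abs(z-117)<5)&(np.abs(W[...,0]-427)<40)&(np.abs(W[...,1]+301)<45)
print(k.sum(),cv2.minAreaRect(W[k][:,:2].astype(np.float32)),np.median(z[k]))
E
```

```text
2.4 [ 425.92406027 -324.43039711  230.36738325] [ 0.46831724  0.37174859  0.13199128  1.81188691 -0.05615101  0.96113764
  2.31604859]
[[-1.21000e-01  9.56000e-01  2.67000e-01  3.56715e+02]
 [ 9.93000e-01  1.17000e-01  3.10000e-02 -3.33093e+02]
 [-2.00000e-03  2.68000e-01 -9.63000e-01  3.73598e+02]
 [ 0.00000e+00  0.00000e+00  0.00000e+00  1.00000e+00]]
1481 ((423.593505859375, -303.3427734375), (30.44474220275879, 43.804847717285156), 6.950904846191406) 118.443644050069
```

View pics/wrist1.png

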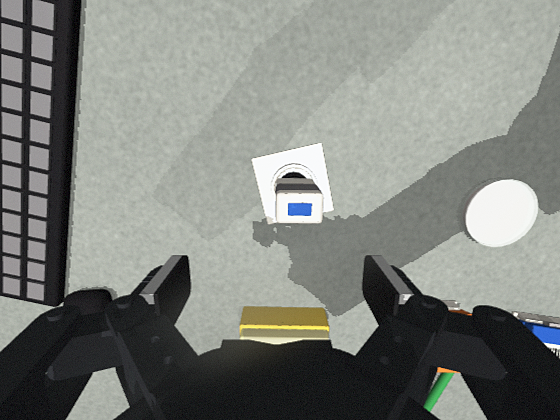

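The wrist view shows the reader top at (299,208) between the jaw lines, with yaw 7° matching the jaws. It's upright and the path down is clear. I'll descend and grip across its 44 mm width.

Request:
step_arm:
  commands:
    - [1, [0, 0.88, 0], 0]
    - [1, [0, 0.88, 0], 0]
    - [1, [0, 0.88, -1.6], 0]
    - [1, [0, 0.88, -3.2], 0]
    - [1, [0, 0.88, -4.6], 0]
    - [1, [0, 0.88, -5.8], 0]
    - [1, [0, 0.88, -6.58], 0]
    - [1, [0, 0.88, -6.58], 0]
    - [1, [0, 0.88, -6.58], 0]

```text
t: 3.2
ee_pos: [426.4, -299.7, 65.6]
tcp_rot: [-0.001, -0.063, 0.998, 0.0]
force: [0.2, -0.0, 0.2]
width: 1.002
```

Request:
step_arm:
  commands:
    - [0, [0, 0, 0], 0]
    - [0, [0, 0, 0], 0]
    - [0, [0, 0, 0], 0]
    - [0, [0, 0, 0], 0]
    - [0, [0, 0, 0], 0]
    - [0, [0, 0, 0], 0]
    - [0, [0, 0, 0], 0]
    - [0, [0, 0, 0], 0]
  force: 30

```text
t: 3.87
ee_pos: [427.3, -300.6, 66.6]
tcp_rot: [0.0, -0.063, 0.998, -0.001]
force: [0.1, -1.6, 6.9]
width: 0.51
```

```bash
python3 - <<'E'
from station import *
from h import *
s=observe(); print(s["t"],s["ee_pos"],s["width"],s["force"],s["torque"])
f=grab_frame("wrist"); g=grab_frame("scene")
a=np.hstack([cv2.resize(f["color"],(400,300)),cv2.resize(np.ascontiguousarray(g["color"][90:180,195:315]),(400,300),interpolation=cv2.INTER_CUBIC)])
cv2.imwrite("pics/grip.png",a[:,:,::-1])
E
```

```text
3.8667 [ 427.31431826 -300.59891949   66.62595213] 0.5101895671131593 [ 0.10682437 -1.6429864   6.90373714] [-0.3232154  -0.11694745 -0.01106031]
```

View pics/grip.png

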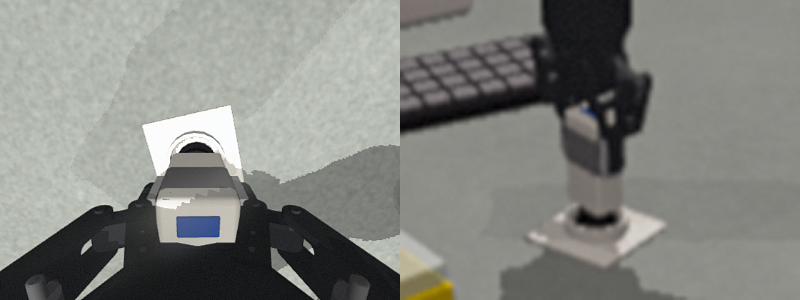

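The width reads 0.51 (43 mm), so the grasp is good. Now I'll tilt the reader in the jaws by dragging its top toward its own -x while the collar holds the foot.

Request:
step_arm:
  commands:
    - [0, [-0.2, -0.02, 0], 0]
    - [0, [-0.4, -0.05, 0.02], 0]
    - [0, [-0.6, -0.07, 0.04], 0]
    - [0, [-0.8, -0.1, 0.06], 0]
    - [0, [-1.0, -0.12, 0.06], 0]
    - [0, [-1.15, -0.14, 0.05], 0]
    - [0, [-1.25, -0.15, 0.03], 0]
    - [0, [-1.3, -0.16, 0.03], 0]
    - [0, [-1.3, -0.16, 0.03], 0]
  force: 25

```text
t: 4.72
ee_pos: [395.1, -305.2, 67.6]
tcp_rot: [0.001, -0.062, 0.998, -0.001]
force: [4.0, -3.0, 0.3]
width: 0.512
```

```bash
cat > look.py <<'E'
import sys
from station import *
from h import *
s=observe(); print(s["t"],s["ee_pos"].round(1),s["width"].__round__(3),np.round(s["force"],1),np.round(s["torque"],2))
f=grab_frame("wrist"); g=grab_frame("scene")
x,y,w,h=map(int,sys.argv[2:6]); n=sys.argv[1]
np.savez(n+"_w.npz",**f); np.savez(n+"_s.npz",**g)
a=np.hstack([cv2.resize(f["color"],(400,300)),cv2.resize(np.ascontiguousarray(g["color"][y:y+h,x:x+w]),(400,300),interpolation=cv2.INTER_CUBIC)])
cv2.imwrite("pics/"+n+".png",a[:,:,::-1])
E
python3 look.py tilt 195 90 120 90
```

```text
4.7167 [ 395.1 -305.2   67.6] 0.512 [ 4.  -3.   0.3] [-0.79 -1.08 -0.05]
```

View pics/tilt.png

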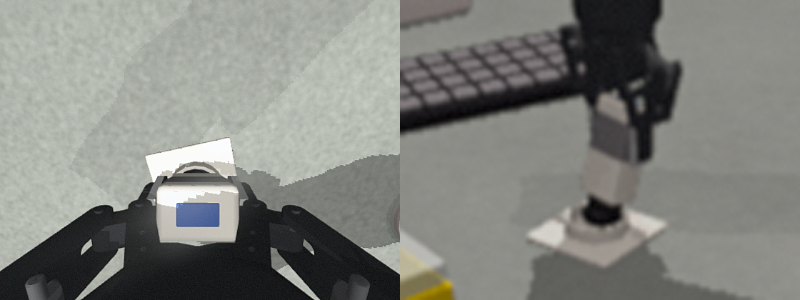

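The reader pivoted in the grip, leaning toward -x with its foot still in the cup. Next I'll measure the tilt from the depth of its top face.

```bash
cat > tiltm.py <<'E'
from h import *
def top_normal(f):
    W=cloud(f); 
    hsv=cv2.cvtColor(f["color"],cv2.COLOR_RGB2HSV).astype(int)
    v0,v1,u0,u1=225,345,200,350
    z=f["range_z"]; m=np.zeros(z.shape,bool); m[v0:v1,u0:u1]=1
    b=m&(hsv[...,0]>105)&(hsv[...,0]<130)&(hsv[...,1]>80)
    v,u=np.where(b)
    # blue button and surroundings
    k=np.zeros(z.shape,bool); k[v.min()-6:v.max()+6,u.min()-10:u.max()+10]=1
    P=W[k&(z>0)]; 
    for _ in range(5):
        c=P.mean(0); Vt=np.linalg.svd(P-c,full_matrices=False)[2]; n=Vt[2]*np.sign(Vt[2,2]); r=(P-c)@n; P=P[np.abs(r)<max(1.,2*r.std())]
    return n,c,len(P),r.std(),(u.min(),v.min(),u.max(),v.max())
if __name__=="__main__":
    import sys
    for a in sys.argv[1:]:
        n,c,N,r,bb=top_normal(load(a)); print(a,n.round(3),"tilt",np.degrees(np.arccos(n[2])).round(1),"az",np.degrees(np.arctan2(n[1],n[0])).round(1),c.round(1),N,r.round(2),bb)
E
python3 tiltm.py tilt_w
```

```text
tilt_w [0.987 0.07  0.147] tilt 81.5 az 4.1 [ 382.7 -301.8  114. ] 12648 7.05 (np.int64(233), np.int64(248), np.int64(344), np.int64(343))
```

```bash
python3 - <<'E'
s=open('tiltm.py').read()
s=s.replace("(hsv[...,1]>80)\n","(hsv[...,1]>100)&(hsv[...,2]>70)\n    L,st=cv2.connectedComponentsWithStats(b.astype(np.uint8))[1:3]; b=L==1+np.argmax(st[1:,4])\n")
open('tiltm.py','w').write(s)
E
python3 tiltm.py tilt_w
```

```text
tilt_w [-0.29  -0.032  0.957] tilt 16.9 az -173.8 [ 385.1 -306.8  118.5] 3060 0.71 (np.int64(247), np.int64(285), np.int64(306), np.int64(316))
```

The tilt is 17° at azimuth -174°. I'll nudge it about 3° further, relieve the sideways contact, then lift.

Request:
step_arm:
  commands:
    - [0, [-0.15, -0.02, 0], 0]
    - [0, [-0.25, -0.03, 0], 0]
    - [0, [-0.25, -0.03, 0], 0]
    - [0, [-0.15, -0.02, 0.1], 0]
    - [0, [-0.1, -0.01, 0.4], 0]
    - [0, [-0.1, 0, 0.8], 0]
    - [0, [-0.1, 0, 1.4], 0]
    - [0, [-0.1, 0, 2.6], 0]
    - [0, [-0.1, 0, 4], 0]
    - [0, [-0.1, 0, 5], 0]
    - [0, [-0.1, 0, 5], 0]
    - [0, [-0.1, 0, 5], 0]
  force: 40

```text
t: 5.82
ee_pos: [392.1, -304.7, 193.6]
tcp_rot: [0.001, -0.062, 0.998, -0.001]
force: [-0.2, 0.4, -2.0]
width: 0.506
```

```bash
python3 look.py lift 195 60 120 90; python3 tiltm.py lift_w
```

```text
5.8167 [ 392.1 -304.7  193.6] 0.506 [-0.2  0.4 -2. ] [-0.01  0.05 -0.05]
lift_w [-0.354 -0.043  0.934] tilt 20.9 az -173.1 [ 381.1 -306.4  243.8] 3164 0.73 (np.int64(247), np.int64(281), np.int64(306), np.int64(313))
```

View pics/lift.png

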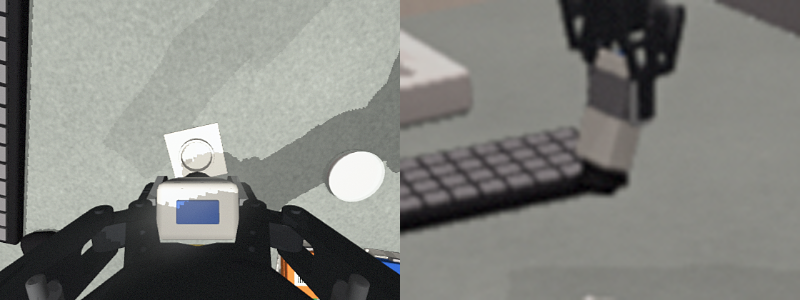

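The tilt is 20.9° with a firm hold, and the lifted reader clears everything. I'll carry it over the blue label and turn 7° back.

Request:
step_arm:
  commands:
    - [0, [0.5, 1.1, 0], -0.3]
    - [0, [1.1, 2.5, 0], -0.7]
    - [0, [1.7, 3.9, 0], -1.4]
    - [0, [2.3, 5.3, 0], -1.4]
    - [0, [2.9, 6.7, 0], -1.4]
    - [0, [3.5, 8.1, 0], -1.4]
    - [0, [4.1, 9.5, 0], -1.4]
    - [0, [4.7, 10.9, 0], -1.4]
    - [0, [5.3, 12.3, 0], -1.4]
    - [0, [5.9, 13.7, 0], -1.4]
    - [0, [6.4, 14.8, 0], -1.4]
    - [0, [6.6, 15.3, 0], -1.4]

```text
t: 6.92
ee_pos: [556.4, 83.5, 189.6]
tcp_rot: [-0.002, -0.004, 1.0, 0.001]
force: [0.1, 0.1, -1.1]
width: 0.512
```

```bash
python3 look.py over 215 140 160 120; python3 tiltm.py over_w; python3 - <<'E'
from h import *
f=load("over_w"); W=cloud(f); hsv=cv2.cvtColor(f["color"],cv2.COLOR_RGB2HSV)
cv2.imwrite("pics/over_w.png",f["color"][:,:,::-1])
E
```

```text
6.9167 [556.4  83.5 189.6] 0.512 [ 0.1  0.1 -1.1] [ 0.04  0.05 -0.01]
over_w [-0.361 -0.004  0.932] tilt 21.2 az -179.4 [545.4  82.7 239.8] 3146 0.74 (np.int64(247), np.int64(281), np.int64(306), np.int64(312))
```

View pics/over.png

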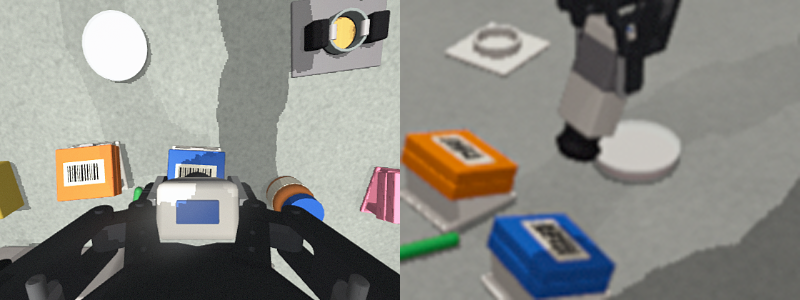

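View pics/over_w.png

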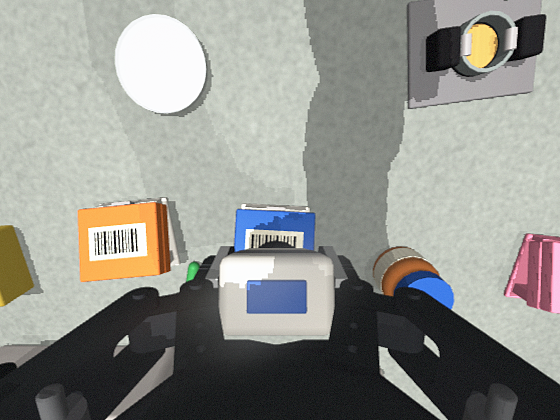

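The blue label sits at wrist (277,237), centred on the reader and parallel to it. The dock's brass disc shows at wrist (483,45). I'll refine the label and dock from this view.

```bash
python3 - <<'E'
from h import *
f=load("over_w"); W=cloud(f); z=W[...,2]; hsv=cv2.cvtColor(f["color"],cv2.COLOR_RGB2HSV).astype(int)
b=(hsv[...,1]<70)&(hsv[...,2]>140)&(np.abs(z-50)<20)&(W[...,0]>575)&(W[...,0]<640)&(np.abs(W[...,1]-82)<36); b[:225]=0
print("label part",b.sum(),W[b].min(0).round(1),W[b].max(0).round(1))
bl=(hsv[...,0]>100)&(hsv[...,0]<128)&(hsv[...,1]>120)&(np.abs(z-50)<20)&(np.abs(W[...,1]-82)<50)&(W[...,0]>540); 
v,u=np.where(bl); print("blue",W[bl].min(0).round(1),W[bl].max(0).round(1))
e=[];
for c in range(245,306,4):
    col=np.where(bl[:,c])[0]; 
    if len(col): e.append(W[col[0],c])
e=np.array(e); p=np.polyfit(e[:,1],e[:,0],1); print("low edge slope deg",np.degrees(np.arctan(p[0])),e.mean(0).round(1))
n=np.array([-.342,0,.94]); P=W[bl|b]; P=P[P[:,2]>42]; 
U,S,Vt=np.linalg.svd(P-P.mean(0),full_matrices=False); nn=Vt[2]*np.sign(Vt[2,2]); print("n",nn.round(3))
# dock
k=(hsv[...,0]>12)&(hsv[...,0]<30)&(hsv[...,1]>100)&(np.abs(W[...,0]-408)<40)&(np.abs(W[...,1]-282)<40)&(z<16)
print("brass",k.sum(),np.median(W[k],0).round(1),cv2.minEnclosingCircle(W[k][:,:2].astype(np.float32)))
k=(z>27)&(z<40)&(np.abs(W[...,0]-408)<40)&(np.abs(W[...,1]-282)<80)
print("top stuff",k.sum(),cv2.minAreaRect(W[k][:,:2].astype(np.float32)),np.median(z[k]))
k2=k&(hsv[...,2]<60); print("housings",k2.sum(),cv2.minAreaRect(W[k2][:,:2].astype(np.float32)))
cv2.imwrite("pics/dockw.png",cv2.resize(np.ascontiguousarray(f["color"][0:115,400:550,::-1]),None,fx=5,fy=5,interpolation=cv2.INTER_CUBIC))
E
```

```text
label part 674 [586.7  50.9  44.9] [605.8 111.6  54.4]
blue [567.4  39.4  37.8] [608.3 123.4  55.1]
low edge slope deg 2.7527073246534504 [569.5  82.1  39.6]
n [-0.339  0.016  0.941]
brass 999 [402.9 288.3  10.5] ((407.5720520019531, 281.122802734375), 24.40631866455078)
top stuff 3133 ((405.1525573730469, 281.78082275390625), (52.00978088378906, 99.60888671875), 8.995306015014648) 31.556068263403574
housings 1975 ((403.54144287109375, 280.6064758300781), (37.738895416259766, 97.9609375), 7.726840019226074)
```

View pics/dockw.png

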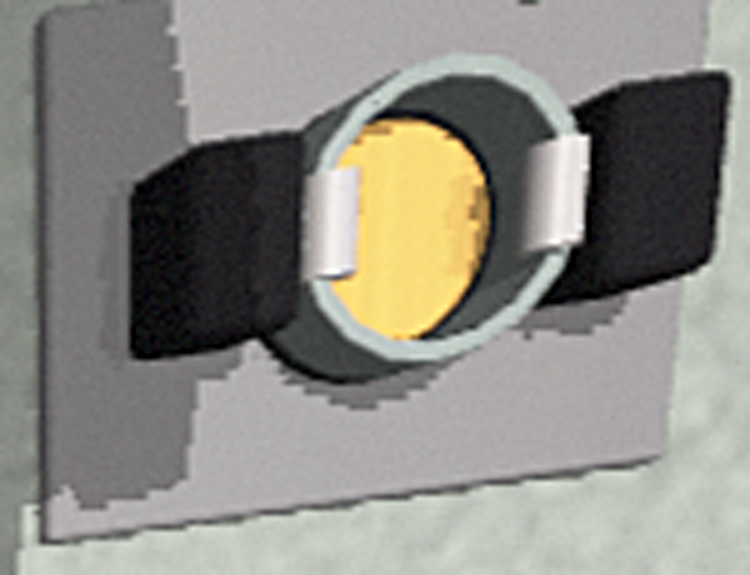

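Wrist-relative, the window has to shift by (-1.6, -1.8, -33) mm. I'll descend to about 55 mm off and hold for over a second.

Request:
step_arm:
  commands:
    - [0, [-0.05, -0.07, -0.4], 0]
    - [0, [-0.05, -0.07, -0.8], 0]
    - [0, [-0.05, -0.07, -1.1], 0]
    - [0, [-0.05, -0.07, -1.3], 0]
    - [0, [-0.05, -0.07, -1.3], 0]
    - [0, [-0.05, -0.07, -1.3], 0]
    - [0, [-0.05, -0.07, -1.3], 0]
    - [0, [-0.05, -0.07, -1.3], 0]
    - [0, [-0.05, -0.07, -1.3], 0]
    - [0, [-0.05, -0.07, -1.3], 0]
    - [0, [-0.05, -0.07, -1.3], 0]
    - [0, [-0.05, -0.07, -1.3], 0]

```text
t: 8.02
ee_pos: [554.6, 79.8, 157.3]
tcp_rot: [-0.002, -0.004, 1.0, 0.0]
force: [0.3, 0.0, -2.1]
width: 0.515
```

Request:
step_arm:
  commands:
    - [0, [0, 0, 0], 0]
    - [0, [0, 0, 0], 0]
    - [0, [0, 0, 0], 0]
    - [0, [0, 0, 0], 0]
    - [0, [0, 0, 0], 0]
    - [0, [0, 0, 0], 0]
    - [0, [0, 0, 0], 0]
    - [0, [0, 0, 0], 0]
    - [0, [0, 0, 0], 0]
    - [0, [0, 0, 0], 0]
    - [0, [0, 0, 0], 0]
    - [0, [0, 0, 0], 0]

```text
t: 9.02
ee_pos: [554.6, 79.9, 157.3]
tcp_rot: [-0.002, -0.004, 1.0, 0.0]
force: [-0.4, -0.7, -2.2]
width: 0.511
```

```bash
python3 look.py scan 215 160 160 120; python3 tiltm.py scan_w
```

```text
9.0167 [554.6  79.9 157.3] 0.511 [-0.4 -0.7 -2.2] [-0.03 -0.01 -0.02]
scan_w [-0.357 -0.004  0.934] tilt 20.9 az -179.3 [543.7  79.  207.5] 3117 0.74 (np.int64(247), np.int64(281), np.int64(306), np.int64(312))
```

View pics/scan.png

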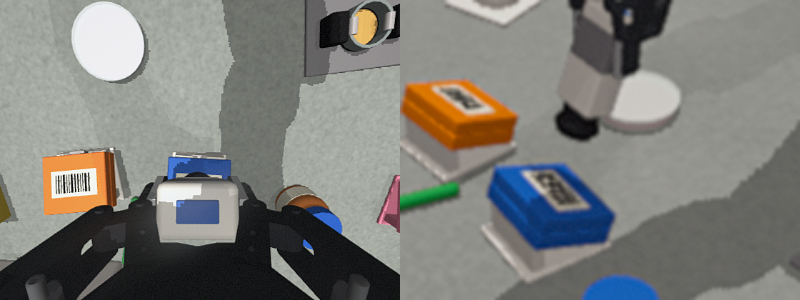

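The reader points at the blue label with the jaws steady. As an independent check, I'll get the axis miss and range from the scene camera.

```bash
python3 - <<'E'
from h import *
f=load("scan_s"); W=cloud(f); hsv=cv2.cvtColor(f["color"],cv2.COLOR_RGB2HSV).astype(int)
n=np.array([-.357,-.004,.934]); L=np.array([606.,82,53]); nl=np.array([-.342,0,.94])
w=load("scan_w"); top=np.array([543.7,79,207.5]); win=top-112*n
d=((L-win)@nl)/(n@nl); hit=win+d*n
print("wrist: win",win.round(1),"range",-d,"miss",(hit-L).round(1))
k=(np.abs(W[...,0]-565)<50)&(np.abs(W[...,1]-80)<35)&(W[...,2]>85)&(W[...,2]<190)
P=W[k]; q=(P-win); a=q@n; lat=q-a[:,None]*n
for lo,hi in ((0,10),(10,25),(25,60),(60,100)):
    m=(a>lo)&(a<hi)&(np.linalg.norm(lat,axis=1)<40); print(lo,hi,m.sum(),"x' range",(lat[m]@np.array([.934,0,.357])).min().round(1),(lat[m]@np.array([.934,0,.357])).max().round(1),"y",lat[m][:,1].min().round(1),lat[m][:,1].max().round(1))
print("lowest a",np.percentile(a[np.linalg.norm(lat,axis=1)<30],1))
E
```

```text
wrist: win [583.7  79.4 102.9] range 54.52760750919447 miss [-2.8 -2.3 -1. ]
0 10 68 x' range -9.8 22.9 y -14.8 20.1
10 25 112 x' range -12.6 21.4 y -11.2 20.1
25 60 380 x' range -12.8 19.6 y -19.3 24.7
60 100 338 x' range -12.5 19.8 y -34.0 35.9
lowest a 0.19931529862412886
```

Range is 54 mm and the axis miss is about 3 mm or less, so the scan is good. I'll hold a little longer and rise. Then I'll go back to the cup to right the reader against its far wall before docking.

Request:
step_arm:
  commands:
    - [0, [0, 0, 0], 0]
    - [0, [0, 0, 0], 0]
    - [0, [0, 0, 0], 0]
    - [0, [0, 0, 0], 0]
    - [0, [0, 0, 0], 0]
    - [0, [0, 0, 0], 0]
    - [0, [0, 0, 0.5], 0]
    - [0, [0, 0, 1.2], 0]
    - [0, [0, 0, 1.6], 0]
    - [0, [0, 0, 1.6], 0]

```text
t: 9.95
ee_pos: [555.9, 80.0, 199.4]
tcp_rot: [-0.001, -0.004, 1.0, 0.001]
force: [0.8, -1.0, -2.2]
width: 0.511
```

Request:
step_arm:
  commands:
    - [0, [-0.5, -1.2, 0], 0]
    - [0, [-1.1, -2.6, 0], 0]
    - [0, [-1.7, -4.0, 0], 0]
    - [0, [-2.3, -5.4, 0], 0]
    - [0, [-2.9, -6.8, 0], 0]
    - [0, [-3.5, -8.2, 0], 0]
    - [0, [-4.1, -9.6, 0], 0]
    - [0, [-4.7, -11.0, 0], 0]
    - [0, [-5.3, -12.4, 0], 0]
    - [0, [-5.8, -13.8, 0], 0]
    - [0, [-6.1, -14.9, 0], 0]
    - [0, [-6.18, -15.28, 0], 0]

```text
t: 10.95
ee_pos: [398.8, -306.7, 199.1]
tcp_rot: [-0.001, -0.001, 1.0, -0.001]
force: [1.1, 0.3, -2.0]
width: 0.509
```

Request:
step_arm:
  commands:
    - [0, [0, 0, 0], 0]
    - [0, [0, 0, 0], 0]

```text
t: 11.12
ee_pos: [398.3, -306.9, 198.5]
tcp_rot: [-0.001, -0.0, 1.0, -0.0]
force: [-0.1, -0.1, -2.6]
width: 0.511
```

```bash
python3 look.py back 195 60 120 90; python3 tiltm.py back_w; python3 - <<'E'
from h import *
f=load("back_w"); W=cloud(f); z=W[...,2]; hsv=cv2.cvtColor(f["color"],cv2.COLOR_RGB2HSV).astype(int)
k=(z>2)&(z<25)&(np.abs(W[...,0]-425)<65)&(np.abs(W[...,1]+302)<65)&(hsv[...,2]>150)&(hsv[...,1]<40)
k2=k&(z>16); print(k.sum(),k2.sum(),W[k2].min(0),W[k2].max(0))
c,r=cv2.minEnclosingCircle(W[k2][:,:2].astype(np.float32)); print(c,r)
print(cv2.minAreaRect(W[k&(z<12)][:,:2].astype(np.float32)))
E
```

```text
11.1167 [ 398.3 -306.9  198.5] 0.511 [-0.1 -0.1 -2.6] [-0.05  0.04  0.  ]
back_w [-0.355  0.001  0.935] tilt 20.8 az 179.9 [ 387.4 -307.5  248.6] 3195 0.73 (np.int64(247), np.int64(281), np.int64(306), np.int64(313))
4976 458 [ 394.44665564 -331.04006903   16.01419739] [ 451.41613068 -274.21816784   22.56220771]
(422.7726745605469, -302.9582824707031) 28.81157875061035
((415.544677734375, -302.2885437011719), (129.38397216796875, 109.81710815429688), 89.918212890625)
```

View pics/back.png

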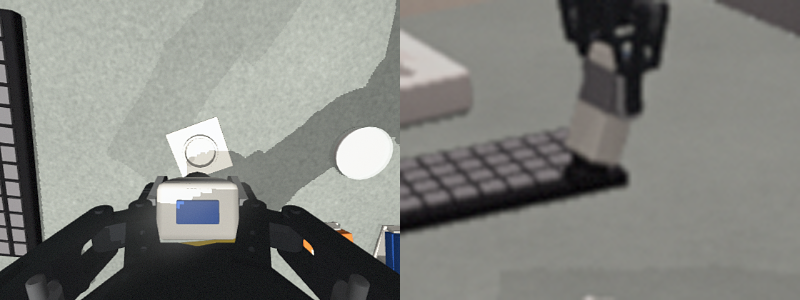

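The cup collar shows at wrist (200,150 in the half-size crop), world (423,-303), r 29. The x alignment is right, and y needs +4.5 mm. I'll lower the tilted foot into the cup.

Request:
step_arm:
  commands:
    - [0, [0.03, 0.18, -0.6], 0]
    - [0, [0.03, 0.18, -1.6], 0]
    - [0, [0.03, 0.18, -2.6], 0]
    - [0, [0.03, 0.18, -3.4], 0]
    - [0, [0.03, 0.18, -4.0], 0]
    - [0, [0.03, 0.18, -4.5], 0]
    - [0, [0.03, 0.18, -4.9], 0]
    - [0, [0.03, 0.18, -5.15], 0]
    - [0, [0.03, 0.18, -5.15], 0]
    - [0, [0.03, 0.18, -5.15], 0]
  force: 30

```text
t: 12.05
ee_pos: [400.5, -299.7, 70.0]
tcp_rot: [-0.001, -0.002, 1.0, 0.0]
force: [0.8, -0.4, -1.8]
width: 0.507
```

```bash
python3 look.py ins 195 90 120 90; python3 tiltm.py ins_w
```

```text
12.05 [ 400.5 -299.7   70. ] 0.507 [ 0.8 -0.4 -1.8] [0.01 0.02 0.  ]
ins_w [-0.352 -0.002  0.936] tilt 20.6 az -179.7 [ 389.6 -300.5  120.2] 3144 0.72 (np.int64(247), np.int64(281), np.int64(306), np.int64(313))
```

View pics/ins.png

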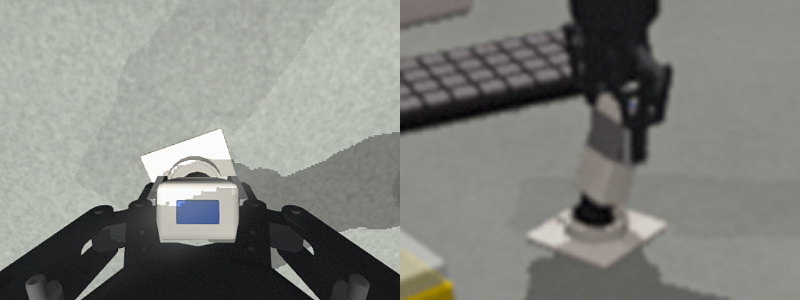

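The foot is inside the collar without contact. I'll push toward +x to right it.

Request:
step_arm:
  commands:
    - [0, [0.15, 0, 0], 0]
    - [0, [0.3, 0, 0], 0]
    - [0, [0.45, 0, 0], 0]
    - [0, [0.6, 0, 0], 0]
    - [0, [0.75, 0, 0], 0]
    - [0, [0.9, 0, 0], 0]
    - [0, [1.0, 0, 0], 0]
    - [0, [1.1, 0, 0], 0]
    - [0, [1.1, 0, 0], 0]
  force: 25

```text
t: 12.9
ee_pos: [425.0, -301.0, 72.8]
tcp_rot: [-0.002, -0.001, 1.0, -0.0]
force: [-18.1, 3.2, 39.1]
width: 0.515
```

```bash
python3 look.py up1 195 90 120 90; python3 tiltm.py up1_w
```

```text
12.9 [ 425.  -301.    72.8] 0.515 [-18.1   3.2  39.1] [0.95 4.01 0.11]
up1_w [-0.176 -0.005  0.984] tilt 10.1 az -178.3 [ 414.7 -301.8  128.2] 3307 0.7 (np.int64(245), np.int64(290), np.int64(307), np.int64(322))
```

View pics/up1.png

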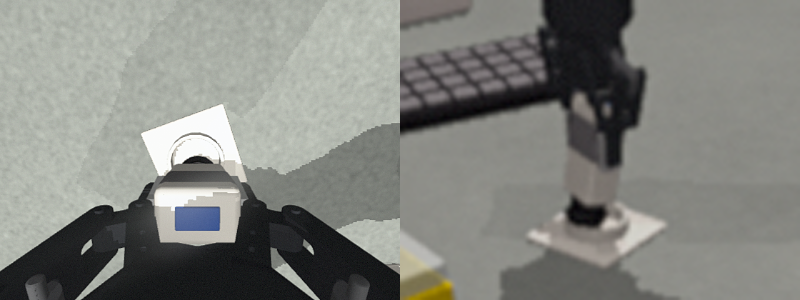

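The ridge caught on the rim: 39 N up, reader slid about 4 mm in the pads, tilt now 10°. I'll unload by going up and back.

Request:
step_arm:
  commands:
    - [0, [-0.05, 0, 0.1], 0]
    - [0, [-0.15, 0, 0.25], 0]
    - [0, [-0.25, 0, 0.3], 0]
    - [0, [-0.3, 0, 0.3], 0]
    - [0, [-0.3, 0, 0.3], 0]
    - [0, [-0.3, 0, 0.3], 0]
  force: 30

```text
t: 13.5
ee_pos: [417.8, -300.8, 80.2]
tcp_rot: [-0.002, -0.001, 1.0, 0.0]
force: [0.2, 0.2, -1.8]
width: 0.512
```

```bash
python3 look.py up2 195 90 120 90; python3 tiltm.py up2_w
```

```text
13.5 [ 417.8 -300.8   80.2] 0.512 [ 0.2  0.2 -1.8] [-0.01 -0.04  0.03]
up2_w [-0.177 -0.008  0.984] tilt 10.2 az -177.4 [ 407.5 -301.7  135.4] 3309 0.7 (np.int64(245), np.int64(290), np.int64(307), np.int64(322))
```

View pics/up2.png

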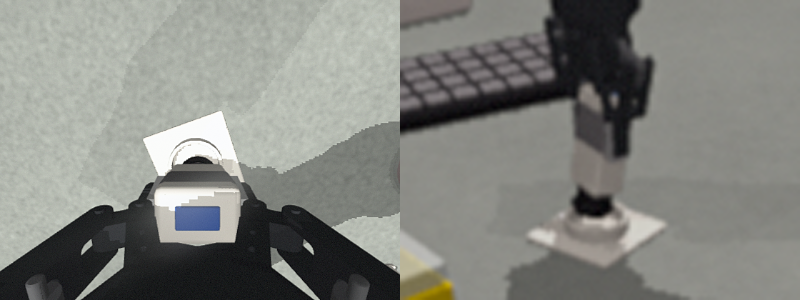

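It's free now at 10.2° tilt, which is below the roughly 14° tipping limit. I'll centre the foot, lower it to the cup floor, and ease the jaws open so it stands up by itself, then regrip.

Request:
step_arm:
  commands:
    - [0, [-0.12, -0.06, 0], 0]
    - [0, [-0.12, -0.06, -0.15], 0]
    - [0, [-0.12, -0.06, -0.3], 0]
    - [0, [-0.12, -0.06, -0.45], 0]
    - [0, [-0.12, -0.06, -0.58], 0]
    - [0, [-0.12, -0.06, -0.65], 0]
    - [0, [-0.12, -0.06, -0.65], 0]
    - [0, [-0.12, -0.06, -0.65], 0]
  force: 25

```text
t: 14.27
ee_pos: [414.9, -302.2, 64.2]
tcp_rot: [-0.002, -0.001, 1.0, 0.0]
force: [-1.1, 0.7, 9.5]
width: 0.511
```

```bash
python3 look.py up3 195 90 120 90; python3 tiltm.py up3_w
```

```text
14.2667 [ 414.9 -302.2   64.2] 0.511 [-1.1  0.7  9.5] [ 0.48  0.47 -0.04]
up3_w [-0.177 -0.011  0.984] tilt 10.2 az -176.5 [ 404.5 -303.2  119.6] 3314 0.71 (np.int64(245), np.int64(290), np.int64(307), np.int64(322))
```

View pics/up3.png

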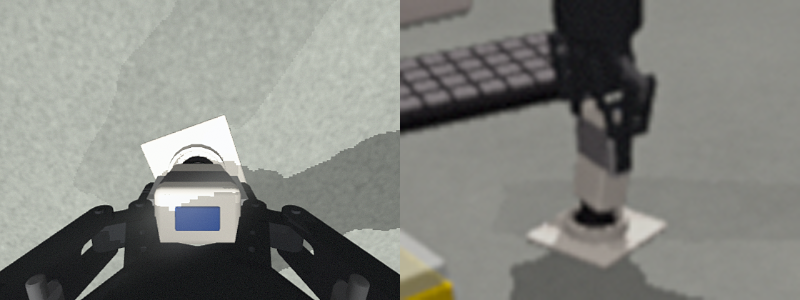

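It's on the floor (about 10 N) and centred. I'll open gently.

Request:
step_arm:
  commands:
    - [0.6, [0, 0, 0], 0]
    - [0.7, [0, 0, 0], 0]
    - [0.8, [0, 0, 0], 0]
    - [0.8, [0, 0, 0], 0]
    - [0.8, [0, 0, 0], 0]
    - [0.8, [0, 0, 0], 0]

```text
t: 14.87
ee_pos: [414.9, -302.2, 64.2]
tcp_rot: [-0.002, -0.001, 1.0, 0.0]
force: [0.1, 0.3, 0.2]
width: 0.8
```

```bash
python3 look.py rel 195 90 120 90; python3 tiltm.py rel_w
```

```text
14.8667 [ 414.9 -302.2   64.2] 0.8 [0.1 0.3 0.2] [-0.02  0.03 -0.04]
rel_w [0.877 0.001 0.48 ] tilt 61.3 az 0.1 [ 410.5 -302.7  126.6] 1979 1.39 (np.int64(247), np.int64(327), np.int64(307), np.int64(344))
```

View pics/rel.png

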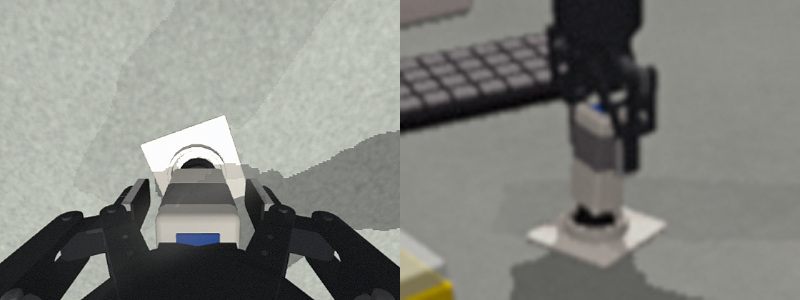

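It rocked upright. I'll check its tilt and x position from the scene camera.

```bash
python3 - <<'E'
from h import *
f=load("rel_s"); W=cloud(f); z=W[...,2]; hsv=cv2.cvtColor(f["color"],cv2.COLOR_RGB2HSV).astype(int)
for lo,hi in ((35,50),(50,65),(65,80),(80,95),(95,110),(110,122)):
    k=(z>lo)&(z<hi)&(np.abs(W[...,0]-425)<35)&(np.abs(W[...,1]+302)<30)&((hsv[...,2]>95)|(z<70))
    if k.sum(): print(lo,k.sum(),np.percentile(W[k],[2,50,98],axis=0)[:,:2].round(1).tolist())
f=load("rel_w"); W=cloud(f); z=W[...,2]
# central columns: print profile
for v in range(225,345,6): print(v,W[v,277].round(1),f["color"][v,277])
E
```

```text
35 70 [[412.2, -321.1], [437.1, -282.3], [441.7, -276.5]]
50 74 [[413.4, -322.6], [436.6, -282.5], [440.9, -277.3]]
65 42 [[419.3, -315.7], [436.2, -287.3], [438.7, -276.2]]
95 12 [[422.0, -313.3], [432.3, -285.0], [434.0, -277.7]]
110 63 [[413.8, -318.4], [429.9, -299.5], [433.5, -277.5]]
225 [ 408.8 -302.2   17.9] [35 35 35]
231 [ 409.4 -302.3   28.6] [22 26 25]
237 [ 409.7 -302.3   38.7] [130 130 122]
243 [ 408.6 -302.3   51.5] [135 134 128]
249 [ 408.  -302.4   61.5] [135 132 126]
255 [ 407.5 -302.4   70.5] [130 132 123]
261 [ 406.2 -302.5   80.2] [83 84 84]
267 [ 406.  -302.5   87. ] [83 85 83]
273 [ 406.  -302.5   92.8] [90 88 88]
279 [ 405.5 -302.5   98.9] [90 88 87]
285 [ 404.7 -302.5  105.1] [92 90 91]
291 [ 404.5 -302.6  110. ] [128 125 120]
297 [ 404.7 -302.6  113.8] [120 119 113]
303 [ 404.7 -302.6  117.6] [165 163 154]
309 [ 408.1 -302.6  116.1] [189 185 177]
315 [ 409.  -302.6  118.4] [197 192 184]
321 [ 411.6 -302.6  118.3] [195 192 182]
327 [ 413.2 -302.6  119.4] [ 51  65 107]
333 [ 415.6 -302.6  119.5] [ 58  82 141]
339 [ 417.6 -302.5  120.2] [ 58  84 144]
```

It still leans about 4–5° toward -x, with the foot sitting near the +x wall. I'll shift the open gripper +7 mm onto its axis and look again.

Request:
step_arm:
  commands:
    - [0.8, [0.15, 0, 0.1], 0]
    - [0.8, [0.3, 0, 0.1], 0]
    - [0.8, [0.3, 0, 0.1], 0]

```text
t: 15.22
ee_pos: [423.7, -302.3, 66.9]
tcp_rot: [-0.002, -0.001, 1.0, -0.0]
force: [-0.5, -0.2, -0.1]
width: 0.802
```

```bash
cat > prof.py <<'E'
from h import *
import sys
f=load(sys.argv[1]); W=cloud(f); z=W[...,2]
k=np.zeros(z.shape,bool); k[150:360,268:286]=1
w=W[k]; m=(w[:,2]>35)&(w[:,2]<108)&(np.abs(w[:,0]-410)<20)
p=np.polyfit(w[m,2],w[m,0],1); r=w[m,0]-np.polyval(p,w[m,2]); 
print(m.sum(),"lean deg (+ = to +x)",np.degrees(np.arctan(p[0])).round(2),"face x at z40,86:",np.polyval(p,[40,86]).round(1),"rms",r.std().round(2), "y",w[m,1].mean().round(1))
E
python3 look.py rel2 195 90 120 90; python3 prof.py rel_w;python3 prof.py rel2_w
```

```text
15.2167 [ 423.7 -302.3   66.9] 0.802 [-0.5 -0.2 -0.1] [ 0.07 -0.07  0.02]
955 lean deg (+ = to +x) -4.26 face x at z40,86: [409.6 406.2] rms 0.28 y -302.7
1224 lean deg (+ = to +x) 3.3 face x at z40,86: [414.  416.6] rms 0.33 y -302.7
```

View pics/rel2.png

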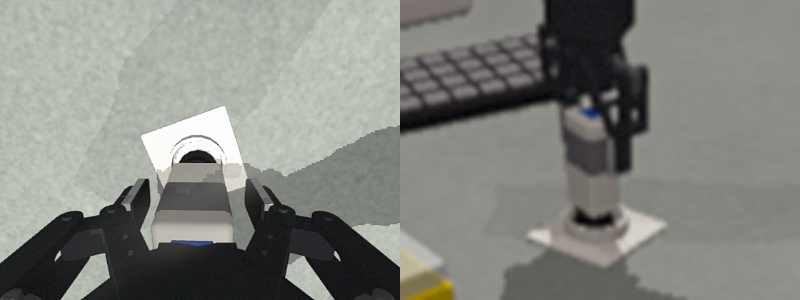

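It's still rocking (-4.3° to +3.3°). I'll let it settle.

Request:
step_arm:
  commands:
    - [0.8, [0, 0, 0], 0]
    - [0.8, [0, 0, 0], 0]
    - [0.8, [0, 0, 0], 0]
    - [0.8, [0, 0, 0], 0]
    - [0.8, [0, 0, 0], 0]
    - [0.8, [0, 0, 0], 0]

```text
t: 15.82
ee_pos: [422.6, -302.2, 66.7]
tcp_rot: [-0.002, -0.001, 1.0, 0.0]
force: [-0.1, 0.8, 0.3]
width: 0.802
```

```bash
python3 look.py rel3 195 90 120 90; python3 prof.py rel3_w
```

```text
15.8167 [ 422.6 -302.2   66.7] 0.802 [-0.1  0.8  0.3] [ 0.01  0.03 -0.  ]
1120 lean deg (+ = to +x) 1.03 face x at z40,86: [412.6 413.5] rms 0.31 y -302.7
```

View pics/rel3.png

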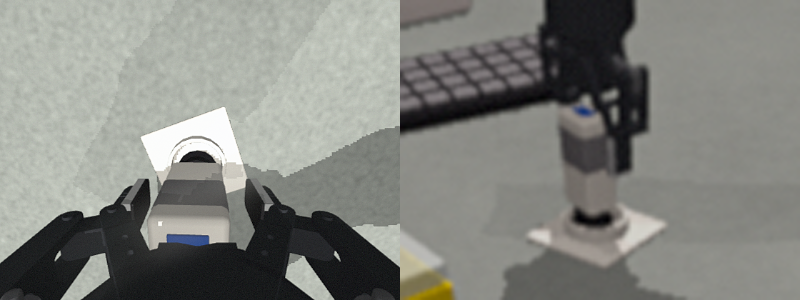

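```bash
python3 - <<'E'
from h import *
f=load("rel3_w"); W=cloud(f); z=W[...,2]
k=np.zeros(z.shape,bool); k[150:330,215:330]=1
w=W[k]; m=(w[:,2]>40)&(w[:,2]<105)&(np.abs(w[:,0]-413)<9)&(np.abs(w[:,1]+302)<21); w=w[m]
A=np.c_[w[:,1]+302,w[:,2]-86,np.ones(len(w))]
for _ in range(4):
    p=np.linalg.lstsq(A,w[:,0],rcond=None)[0]; r=w[:,0]-A@p; g=np.abs(r)<max(.8,2*r.std()); A=A[g]; w=w[g]
print(len(w),r.std(),"yaw deg",-np.degrees(np.arctan(p[0])),"lean",np.degrees(np.arctan(p[1])),"x at",p[2], w[:,1].min(),w[:,1].max())
E
```

```text
4175 0.2904629650907316 yaw deg 0.1990749839156897 lean 0.9075048159420219 x at 413.4401463819877 -322.9961451668385 -283.3676107768824
```

Yaw is about 0° and the lean about 1°, effectively standing upright. I'll shift +4 mm and regrip.

Request:
step_arm:
  commands:
    - [0.8, [0.16, 0, 0], 0]
    - [0.8, [0.16, 0, 0], 0]
    - [0, [0.16, 0, 0], 0]
    - [0, [0.16, 0, 0], 0]
    - [0, [0.16, 0, 0], 0]
    - [0, [0.16, 0, 0], 0]
    - [0, [0.16, 0, 0], 0]
    - [0, [0.16, 0, 0], 0]
    - [0, [0.16, 0, 0], 0]
  force: 30

```text
t: 16.67
ee_pos: [426.7, -302.1, 66.8]
tcp_rot: [-0.002, -0.001, 1.0, 0.0]
force: [-0.3, 1.1, 2.4]
width: 0.513
```

```bash
python3 look.py re1 195 90 120 90; python3 tiltm.py re1_w; python3 prof.py re1_w
```

```text
16.6667 [ 426.7 -302.1   66.8] 0.513 [-0.3  1.1  2.4] [ 0.19 -0.02  0.02]
re1_w [0.863 0.001 0.505] tilt 59.6 az 0.0 [ 424.2 -303.   122. ] 3097 3.56 (np.int64(247), np.int64(312), np.int64(305), np.int64(340))
985 lean deg (+ = to +x) -0.29 face x at z40,86: [411.9 411.7] rms 0.27 y -302.6
```

View pics/re1.png

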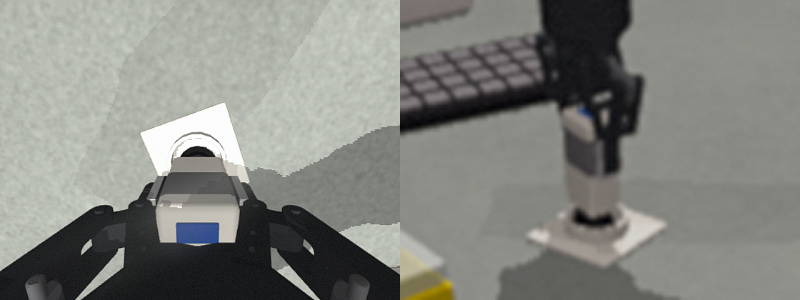

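The regrip is clean: lean -0.3°, axis at the TCP, underside = TCP z - 60.8. I'll grip harder, lift out, and arc over to the dock.

Request:
step_arm:
  commands:
    - [0, [0, 0, 0], 0]
    - [0, [0, 0, 0.5], 0]
    - [0, [0, 0, 1.8], 0]
    - [0, [0, 0, 3.2], 0]
    - [0, [0.2, 0.3, 4.5], 0]
    - [0, [0.6, 1.4, 5.2], 0]
    - [0, [1.1, 2.8, 5.2], 0]
    - [0, [1.6, 4.2, 5.2], 0]
    - [0, [2.1, 5.6, 5.2], 0]
    - [0, [2.6, 7.0, 5.2], 0]
    - [0, [3.0, 8.4, 5.2], 0]
    - [0, [3.3, 9.8, 5.2], 0]
  force: 80

```text
t: 17.77
ee_pos: [509.5, -55.4, 196.5]
tcp_rot: [-0.002, -0.001, 1.0, 0.0]
force: [0.6, 0.1, -1.7]
width: 0.51
```

Request:
step_arm:
  commands:
    - [0, [0.2, 1.4, 0], 0]
    - [0, [0.3, 2.8, 0], 0]
    - [0, [0.2, 4.2, 0], 0]
    - [0, [0, 5.6, 0], 0]
    - [0, [-0.5, 7.0, 0], 0]
    - [0, [-1.2, 8.4, 0], 0]
    - [0, [-2.0, 9.7, 0], 0]
    - [0, [-2.8, 10.9, 0], 0]
    - [0, [-3.6, 12.0, 0], 0]
    - [0, [-4.4, 12.9, 0], 0]
    - [0, [-4.9, 13.5, 0], 0]
    - [0, [-5.0, 13.7, 0], 0]

```text
t: 18.77
ee_pos: [381.5, 289.7, 196.1]
tcp_rot: [-0.003, -0.004, 1.0, 0.0]
force: [0.5, 0.6, -1.4]
width: 0.509
```

```bash
python3 look.py d1 340 190 160 120; python3 tiltm.py d1_w
```

```text
18.7667 [381.5 289.7 196.1] 0.509 [ 0.5  0.6 -1.4] [-0.02 -0.01 -0.03]
d1_w [0.863 0.006 0.505] tilt 59.7 az 0.4 [379.2 288.9 251.2] 3100 3.57 (np.int64(247), np.int64(312), np.int64(305), np.int64(340))
```

View pics/d1.png

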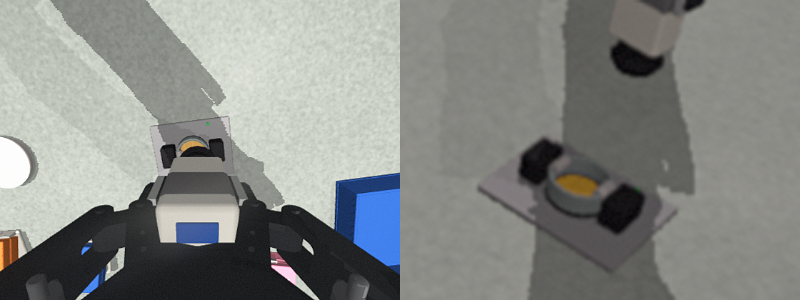

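The reader hides half of the dock from here. I'll step to +x so the dock shows above the reader in the wrist view.

Request:
step_arm:
  commands:
    - [0, [1, -0.1, 0], 0]
    - [0, [2, -0.2, 0], 0]
    - [0, [2.8, -0.25, 0], 0]
    - [0, [3, -0.25, 0], 0]
    - [0, [3, -0.25, 0], 0]

```text
t: 19.28
ee_pos: [461.1, 279.4, 195.8]
tcp_rot: [-0.002, -0.0, 1.0, -0.001]
force: [0.4, 0.3, -1.6]
width: 0.505
```

```bash
python3 look.py d2 340 190 160 120; python3 prof.py d2_w; python3 - <<'E'
from h import *
f=load("d2_w"); cv2.imwrite("pics/d2c.png",cv2.resize(np.ascontiguousarray(f["color"][60:260,180:380,::-1]),None,fx=3,fy=3,interpolation=cv2.INTER_CUBIC))
W=cloud(f); z=W[...,2]; hsv=cv2.cvtColor(f["color"],cv2.COLOR_RGB2HSV).astype(int)
k=(z>27)&(z<40)&(np.abs(W[...,0]-408)<50)&(np.abs(W[...,1]-282)<80)
print("top stuff",k.sum(),cv2.minAreaRect(W[k][:,:2].astype(np.float32)))
k2=k&(hsv[...,2]<60)&(z>30); print("housings",k2.sum(),cv2.minAreaRect(W[k2][:,:2].astype(np.float32)))
for s in (1,-1):
    kk=k2&(s*(W[...,1]-282)>15); print(s,kk.sum(),cv2.minAreaRect(W[kk][:,:2].astype(np.float32)))
k=(hsv[...,0]>12)&(hsv[...,0]<30)&(hsv[...,1]>100)&(np.abs(W[...,0]-408)<40)&(np.abs(W[...,1]-282)<40)&(z<15)
print("brass",k.sum(),cv2.minEnclosingCircle(W[k][:,:2].astype(np.float32)),np.median(W[k],0))
kc=(z>25)&(z<31)&(hsv[...,2]>70)&(np.abs(W[...,0]-408)<33)&(np.abs(W[...,1]-282)<30)
print("collar rim",kc.sum(),W[kc].min(0),W[kc].max(0),cv2.minEnclosingCircle(W[kc][:,:2].astype(np.float32)))
kp=(z>3)&(z<9)&(np.abs(W[...,0]-408)<70)&(np.abs(W[...,1]-282)<85)&(hsv[...,2]<175)
E
```

```text
19.2833 [461.1 279.4 195.8] 0.505 [ 0.4  0.3 -1.6] [0.   0.04 0.04]
top stuff 2132 ((404.7611999511719, 282.3430480957031), (51.96352005004883, 98.97899627685547), 6.712952613830566)
housings 1229 ((405.1591796875, 281.69580078125), (33.07680892944336, 97.37540435791016), 7.719656467437744)
1 576 ((400.09881591796875, 319.7345886230469), (32.92579650878906, 20.629304885864258), 7.3258490562438965)
-1 653 ((410.2464904785156, 244.2790985107422), (33.138450622558594, 21.77181053161621), 8.065207481384277)
brass 1081 ((405.3133239746094, 281.8728332519531), 21.721752166748047) [404.71899704 281.71422804  10.51061563]
collar rim 592 [379.02710546 256.17837131  25.4820223 ] [431.46548979 311.19972046  30.99163107] ((404.297607421875, 283.68902587890625), 34.19408416748047)Traceback (most recent call last):
  File "prof.py", line 6, in <module>
    p=np.polyfit(w[m,2],w[m,0],1); r=w[m,0]-np.polyval(p,w[m,2]);
    raise TypeError("expected non-empty vector for x")
TypeError: expected non-empty vector for x
```

View pics/d2c.png

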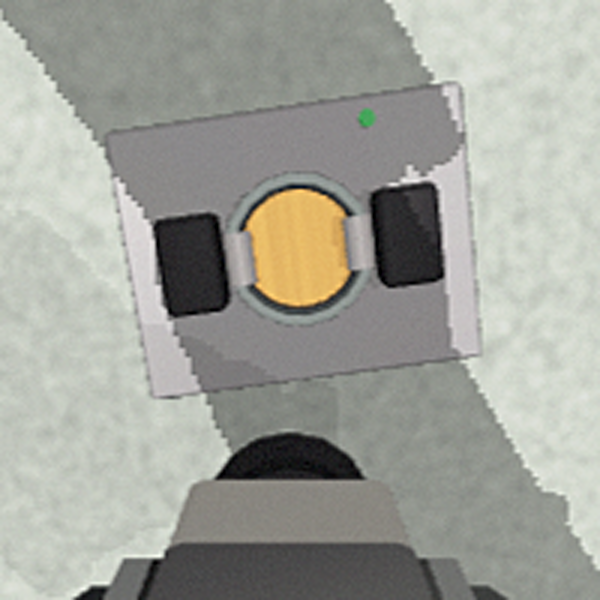

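The dock centre from the brass and from the housings agree at wrist-frame (405.2, 282). The reader axis is at the TCP in the same frame. I'll move above the mouth and stop with the underside about 10 mm above the housings.

Request:
step_arm:
  commands:
    - [0, [-0.8, 0.1, 0], 0]
    - [0, [-1.7, 0.12, 0], 0]
    - [0, [-2.2, 0.12, -0.3], 0]
    - [0, [-2.2, 0.12, -1.2], 0]
    - [0, [-2.2, 0.12, -2.2], 0]
    - [0, [-2.2, 0.12, -3.0], 0]
    - [0, [-2.2, 0.12, -3.6], 0]
    - [0, [-2.2, 0.12, -3.7], 0]
    - [0, [-2.2, 0.12, -3.7], 0]
  force: 80

```text
t: 20.13
ee_pos: [402.5, 283.0, 102.9]
tcp_rot: [-0.004, -0.002, 1.0, -0.001]
force: [1.2, -0.4, -2.5]
width: 0.506
```

```bash
python3 look.py d3 350 200 120 90; python3 - <<'E'
from h import *
f=load("d3_w"); cv2.imwrite("pics/d3c.png",cv2.resize(np.ascontiguousarray(f["color"][150:350,180:380,::-1]),None,fx=3,fy=3,interpolation=cv2.INTER_CUBIC))
W=cloud(f); z=W[...,2]; hsv=cv2.cvtColor(f["color"],cv2.COLOR_RGB2HSV).astype(int)
k=(z>29)&(z<40)&(np.abs(W[...,0]-408)<50)&(np.abs(W[...,1]-282)<80)&(hsv[...,2]<60)
for s in (1,-1):
    kk=k&(s*(W[...,1]-282)>27); print(s,kk.sum(),cv2.minAreaRect(W[kk][:,:2].astype(np.float32)))
kf=(z>70)&(z<140)&(np.abs(W[...,0]-390)<12)&(np.abs(W[...,1]-282)<25); kf[:, :200]=0
w=W[kf]; A=np.c_[w[:,1]-282,w[:,2]-100,np.ones(len(w))]
for _ in range(5):
    p=np.linalg.lstsq(A,w[:,0],rcond=None)[0]; r=w[:,0]-A@p; g=np.abs(r)<max(.8,2*r.std()); A=A[g]; w=w[g]
print("face",len(w),"slope y,z deg",np.degrees(np.arctan(p[:2])),"x",p[2],"y rng",w[:,1].min(),w[:,1].max())
E
```

```text
20.1333 [402.5 283.  102.9] 0.506 [ 1.2 -0.4 -2.5] [-0.01  0.05  0.  ]
1 1056 ((399.6353759765625, 319.79791259765625), (34.006019592285156, 20.933210372924805), 7.424911022186279)
-1 861 ((408.2434387207031, 244.0526885986328), (30.572649002075195, 21.865615844726562), 7.450374603271484)
face 3977 slope y,z deg [-0.32452002 -0.17764028] x 387.60661374261247 y rng 261.7038378008881 303.2638918277787
```

View pics/d3.png

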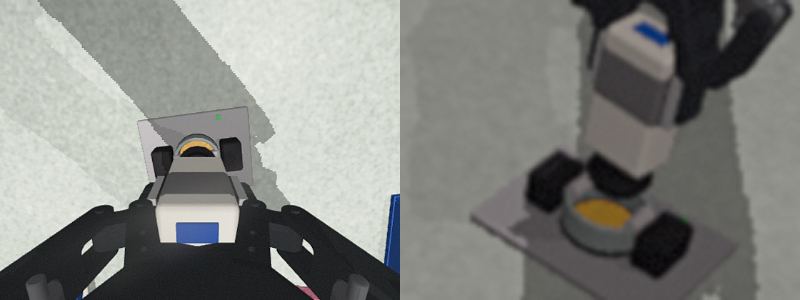

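View pics/d3c.png

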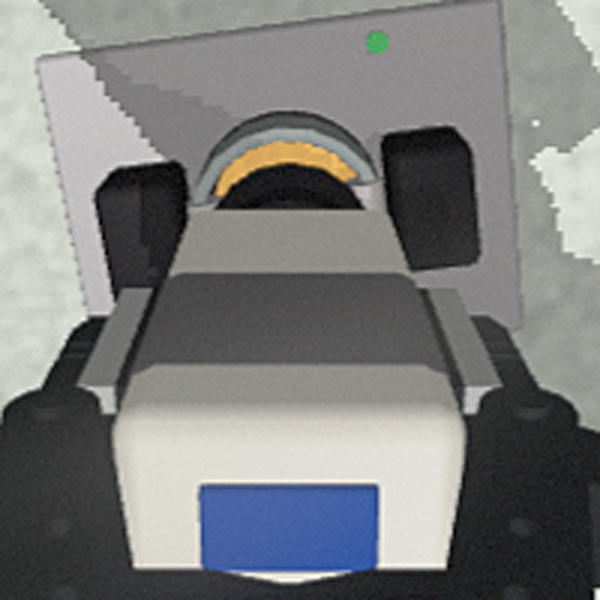

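In the wrist view the reader axis is at (402.6, 282.5) against the dock at (405, 281.9). I'll correct +2.5 mm in x and descend to the mouth.

Request:
step_arm:
  commands:
    - [0, [0.11, -0.02, 0], 0]
    - [0, [0.11, -0.02, 0], 0]
    - [0, [0.11, -0.02, -0.15], 0]
    - [0, [0.11, -0.02, -0.3], 0]
    - [0, [0.11, -0.02, -0.45], 0]
    - [0, [0.11, -0.02, -0.55], 0]
    - [0, [0.11, -0.02, -0.55], 0]

```text
t: 20.82
ee_pos: [406.0, 282.9, 89.7]
tcp_rot: [-0.003, -0.002, 1.0, -0.001]
force: [-0.2, -0.1, -2.3]
width: 0.504
```

```bash
python3 look.py d4 350 200 120 90
```

```text
20.8167 [406.  282.9  89.7] 0.504 [-0.2 -0.1 -2.3] [-0.    0.    0.05]
```

View pics/d4.png

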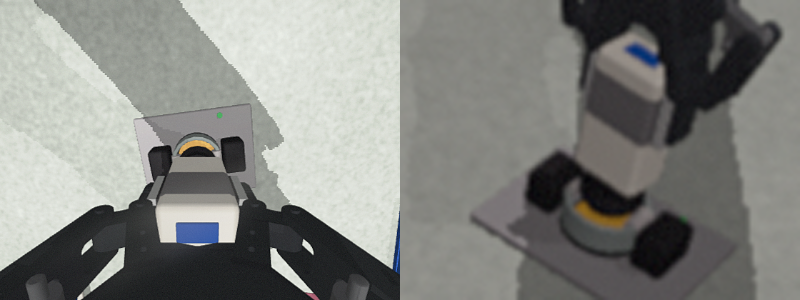

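```bash
python3 - <<'E'
from h import *
f=load("d4_s"); W=cloud(f); z=W[...,2]; hsv=cv2.cvtColor(f["color"],cv2.COLOR_RGB2HSV).astype(int)
cv2.imwrite("pics/d4c.png",cv2.resize(np.ascontiguousarray(f["color"][215:285,375:455,::-1]),None,fx=9,fy=8,interpolation=cv2.INTER_CUBIC))
from scipy.optimize import least_squares
R=f["world_from_camera"][:3,:3]
# body visible faces: points z 55..140 fit by box distance
k=(z>56)&(z<112)&(np.abs(W[...,0]-408)<35)&(np.abs(W[...,1]-283)<35)&(hsv[...,2]>70)
P=W[k]; a=P[:,0]; b=P[:,1]
def res(q):
    c,s=np.cos(q[2]),np.sin(q[2]); x=(a-q[0])*c+(b-q[1])*s; y=-(a-q[0])*s+(b-q[1])*c
    return np.maximum(np.abs(x)-15,np.abs(y)-22)
r=least_squares(res,[406,283,0],loss="soft_l1"); print("body axis scene",r.x,len(P),np.sqrt(np.mean(r.fun**2)))
kk=(z>29)&(z<40)&(hsv[...,2]<60)&(np.abs(W[...,0]-408)<45)&(np.abs(W[...,1]-283)<60)
u=np.array([-np.sin(np.radians(7.6)),np.cos(np.radians(7.6))])
for s in (1,-1):
    m=kk&(s*((W[...,0]-408)*u[0]+(W[...,1]-283)*u[1])>27); print(s,m.sum(),cv2.minAreaRect(W[m][:,:2].astype(np.float32)))
E
```

```text
body axis scene [4.08229809e+02 2.82792066e+02 9.24963156e-03] 423 1.7255810554848865
1 131 ((404.2020568847656, 321.8427734375), (33.43367385864258, 20.512039184570312), 7.840519905090332)
-1 105 ((414.5542907714844, 246.03213500976562), (31.620445251464844, 19.112215042114258), 8.961821556091309)
```

View pics/d4c.png

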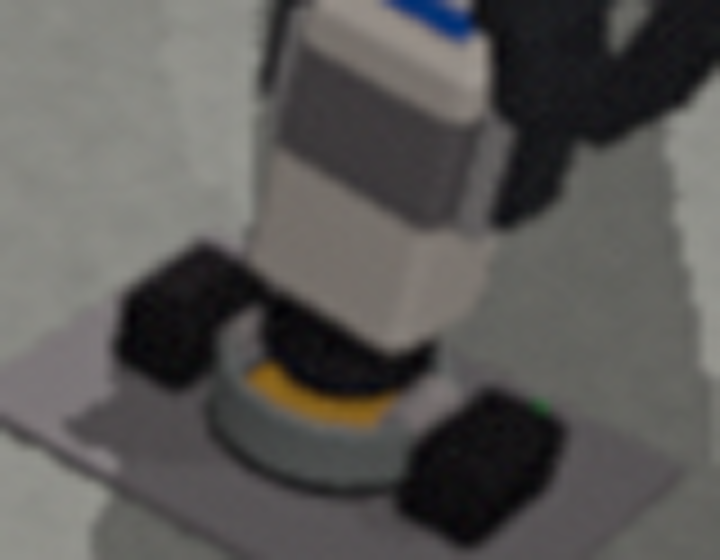

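The two cameras' offsets, (+1.2, +1.1) from the scene and (-1.1, -0.5) from the wrist, cancel out, so it's centred. I'll push down through the catches.

Request:
step_arm:
  commands:
    - [0, [0, 0, -0.1], 0]
    - [0, [0, 0, -0.2], 0]
    - [0, [0, 0, -0.3], 0]
    - [0, [0, 0, -0.4], 0]
    - [0, [0, 0, -0.5], 0]
    - [0, [0, 0, -0.6], 0]
    - [0, [0, 0, -0.65], 0]
    - [0, [0, 0, -0.65], 0]
  force: 90

```text
t: 21.58
ee_pos: [406.4, 282.8, 73.1]
tcp_rot: [-0.003, -0.002, 1.0, -0.001]
force: [3.2, 0.7, -14.1]
width: 0.507
```

```bash
python3 look.py d5 375 215 80 60
```

```text
21.5833 [406.4 282.8  73.1] 0.507 [  3.2   0.7 -14.1] [ 0.02 -1.02 -0.04]
```

View pics/d5.png

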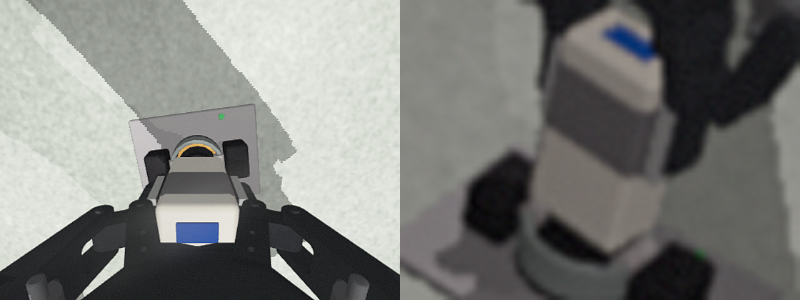

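The force reversed to a 14 N pull down, so the ridge is past the catches. Now I'll seat it and press.

Request:
step_arm:
  commands:
    - [0, [0, 0, -0.04], 0]
    - [0, [0, 0, -0.08], 0]
    - [0, [0, 0, -0.12], 0]
    - [0, [0, 0, -0.15], 0]
    - [0, [0, 0, -0.15], 0]
    - [0, [0, 0, -0.15], 0]

```text
t: 22.18
ee_pos: [406.1, 282.8, 70.9]
tcp_rot: [-0.003, -0.002, 1.0, -0.001]
force: [-2.6, -2.8, 15.8]
width: 0.502
```

TCP z is 70.9, so the underside is at 10.1 mm (home), with 15.8 N pressing. I won't issue another move, since that would reset the push. I'll check that it's steady and look.

```bash
python3 look.py d6 375 215 80 60; python3 - <<'E'
from station import *
from h import *
for i in range(6):
    g=grab_frame("top"); s=observe(); print(round(s["t"],2),s["ee_pos"].round(2),np.round(s["force"],1),round(s["width"],3))
cv2.imwrite("pics/topend.png",g["color"][:,:,::-1])
f=load("d6_w"); W=cloud(f); z=W[...,2]
k=np.zeros(z.shape,bool); k[310:345,245:310]=1; print("top face z",np.median(z[k]))
E
```

```text
22.1833 [406.1 282.8  70.9] 0.502 [-2.6 -2.8 15.8] [-0.88  0.8   0.01]
22.33 [406.12 282.79  70.9 ] [-3.  -3.7 15.3] 0.504
22.38 [406.13 282.79  70.9 ] [-3.4 -2.4 16.7] 0.503
22.43 [406.14 282.81  70.9 ] [-4.  -2.4 16.1] 0.506
22.48 [406.12 282.81  70.9 ] [-2.7 -2.7 16.2] 0.505
22.53 [406.14 282.8   70.91] [-2.9 -3.7 15.1] 0.508
22.58 [406.15 282.79  70.91] [-3.6 -3.7 15.5] 0.503
top face z nan
```

View pics/d6.png

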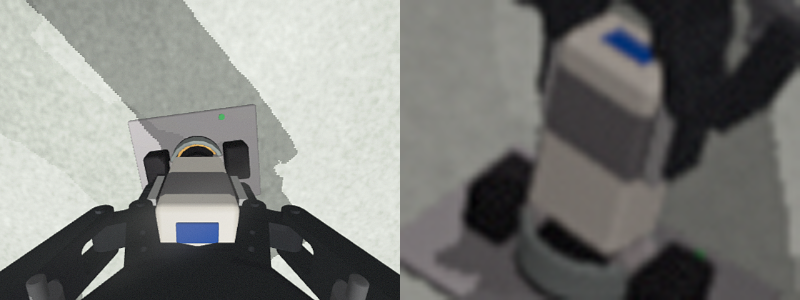

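View pics/topend.png

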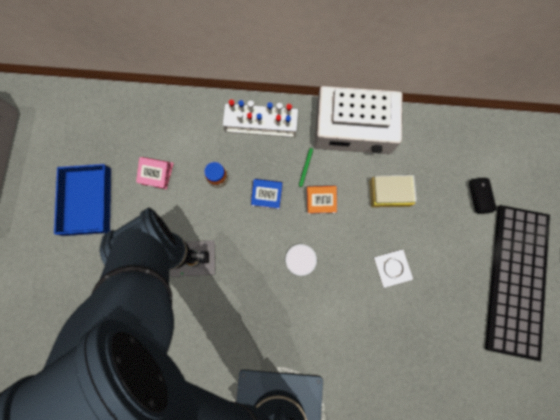

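Steady at about 16 N. The reader hasn't slipped in the jaws (the button sits at the same wrist pixels), and the other objects are where they were. Handing in.

```bash
python3 - <<'E'
from station import *
print(finish_job()); s=observe(); print(s["t"],s["ee_pos"],s["force"],s["width"])
E
```

```text
the job is handed in; nothing more can be done
None
the job is handed in; nothing more can be done
```

I scanned the blue box with the reader, then pushed the reader home in the dock. I handed in at 22.6 s with the arm still gripping it and pressing down; no verdict was reported.

- **Scan:** The tool only points straight down, so I tilted the reader 20.9° in the jaws against the rest cup's collar. I held it over the blue label for about 2 s, roughly 54 mm off. The measured miss was about 3 mm or less, and both tilt and scan line were within a few degrees of square.
- **Detour before docking:** I went back to the cup to stand the reader upright. My first push caught its foot ridge on the collar rim: 39 N upward at the wrist, and the reader slid about 4 mm in the pads. I backed off, set it down in the cup, let it settle and regripped it, leaning 0.3°.
- **Docking:** The force turned to a 14 N pull as the ridge passed the catches. It then became a steady 15–16.7 N push, with the underside about 10.1 mm above the bench, which matches the brass plate. The reader did not slip in the jaws while docking.
- **Other things on the bench:** The last top view showed everything else where it had been.
- **Disagreement:** The wrist camera put things about 3 mm lower in x than the fixed cameras. Just before docking the wrist and scene cameras disagreed by about 2 mm on centring, and I went between them.

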